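# Nest the lacquer bowls and complete the cup cells of the packing case

### The job

Pack the lacquerware order into the wooden case: nest all the red bowls, mouth down as they stand, in its large bay, starting with the smallest and setting each next larger one over those before, until every rim stands flat on the bay floor; and fill every empty small cell with one of the spare cups, standing mouth down on the floor of its cell. Set every piece down without letting it fall, for lacquer chips. Leave the cups that are already packed in their cells, leave a spare cup that is not needed standing mouth down on the bench, and do not disturb the lidded bowl, the tub and the brush.

Things in the scene. Friction and masses are not known exactly. Their poses are not given: they have to be found in the camera images.
- bowl1: the smallest of four graded round bowls of red lacquered wood, mouth down: 72 mm across the rim, 42 mm high over all, about 70 g; on top its foot, a gold-faced disc 40 mm across, 9 mm high, to grip from above. One of the four may be absent. Origin: centre of the rim, on what it stands on; z up
- bowl2: the second smallest of four graded round bowls of red lacquered wood, mouth down: 90 mm across the rim, 56 mm high over all, about 100 g; on top its foot, a gold-faced disc 46 mm across, 9 mm high, to grip from above. Hollow, wall 4 mm: goes over the smallest with 5 mm to spare all round, all rims on one floor. Origin: centre of the rim, on what it stands on; z up
- bowl3: the second largest of four graded round bowls of red lacquered wood, mouth down: 110 mm across the rim, 70 mm high over all, about 140 g; on top its foot, a gold-faced disc 52 mm across, 9 mm high, to grip from above. Hollow, wall 4 mm: goes over the second smallest with 5 mm to spare all round, all rims on one floor. Origin: centre of the rim, on what it stands on; z up
- bowl4: the largest of four graded round bowls of red lacquered wood, mouth down: 130 mm across the rim, 84 mm high over all, about 190 g; on top its foot, a gold-faced disc 60 mm across, 9 mm high, to grip from above. Hollow, wall 4 mm: goes over the second largest with 5 mm to spare all round, all rims on one floor. Origin: centre of the rim, on what it stands on; z up
- spare0: spare cup of red lacquered wood standing mouth down on the bench between board and case, one of three alike: 56 mm across the rim, 62 mm high over all, about 60 g; on top a gold-faced foot disc 34 mm in diameter and 9 mm high, the place to grip it from above. Origin: centre of the rim, at the level it stands on; z up
- spare1: spare cup of red lacquered wood standing mouth down on the bench between board and case, one of three alike: 56 mm across the rim, 62 mm high over all, about 60 g; on top a gold-faced foot disc 34 mm in diameter and 9 mm high, the place to grip it from above. Origin: centre of the rim, at the level it stands on; z up
- spare2: spare cup of red lacquered wood standing mouth down on the bench between board and case, one of three alike: 56 mm across the rim, 62 mm high over all, about 60 g; on top a gold-faced foot disc 34 mm in diameter and 9 mm high, the place to grip it from above. Origin: centre of the rim, at the level it stands on; z up
- packed0: cup like the spares, already packed mouth down in cell0 of the case at the start, or absent when that cell is empty. Origin: centre of the rim; z up
- packed1: cup like the spares, already packed mouth down in cell1 of the case at the start, or absent when that cell is empty. Origin: centre of the rim; z up
- packed2: cup like the spares, already packed mouth down in cell2 of the case at the start, or absent when that cell is empty. Origin: centre of the rim; z up
- packed3: cup like the spares, already packed mouth down in cell3 of the case at the start, or absent when that cell is empty. Origin: centre of the rim; z up
- case: open case of pale wood, 172 x 324 x 40 mm, fixed, left or right on the bench. Origin: centre of the underside; y along its long side. Floor and outer walls 8 mm thick. The half toward its own -y is one bay, 156 x 153 mm inside; the half toward +y is divided into 2 x 2 cells 75 x 71 mm inside, by 6 mm walls rising 36 mm above the bench
- bay (a point): centre of the floor of the case's bay, 8 mm above the bench
- cell0 (a point): centre of the floor of cell 0 of the case, 8 mm above the bench (from the case's origin -40 mm in its x, 41 mm in its y)
- cell1 (a point): centre of the floor of cell 1 of the case, 8 mm above the bench (from the case's origin -40 mm in its x, 118 mm in its y)
- cell2 (a point): centre of the floor of cell 2 of the case, 8 mm above the bench (from the case's origin 40 mm in its x, 41 mm in its y)
- cell3 (a point): centre of the floor of cell 3 of the case, 8 mm above the bench (from the case's origin 40 mm in its x, 118 mm in its y)
- board: drying board of pale planks, 320 x 320 x 12 mm, fixed, on which the bowls stand at the start. Origin: centre of its underside; z up
- lidded_bowl: bystander: a closed bowl with its lid on, red with a gold line, 121 mm across, 90 mm high, beyond the work. Origin: centre of the underside
- lacquer_tub: bystander: a round wooden tub with a lid and two black hoops, 94 mm across, 66 mm high, beyond the work. Origin: centre of the underside
- brush: bystander: a flat lacquer brush 180 mm long, lying on the bench beyond the work. Origin: under its middle; x along it

How it is judged (in metres and radians):
On the way, in this order (a step that is already met when the one before it is completed fails the run):
1. the smallest bowl (if there is one) stands mouth down and flat on the bay floor, let go, before any larger bowl goes over it (horizontal distance between bowl1 and bay below 0.05 m and z of bowl1 in the frame of case below 0.013 m and angle between bowl1's own z axis and vertical below 0.06 rad and contact force between bowl1 and the fingers below 0.1 N), for 0.2 s.
2. the second smallest bowl (if there is one) stands mouth down and flat on the bay floor, let go, before any larger bowl goes over it (horizontal distance between bowl2 and bay below 0.05 m and z of bowl2 in the frame of case below 0.013 m and angle between bowl2's own z axis and vertical below 0.06 rad and contact force between bowl2 and the fingers below 0.1 N), for 0.2 s.
3. the second largest bowl (if there is one) stands mouth down and flat on the bay floor, let go, before any larger bowl goes over it (horizontal distance between bowl3 and bay below 0.05 m and z of bowl3 in the frame of case below 0.013 m and angle between bowl3's own z axis and vertical below 0.06 rad and contact force between bowl3 and the fingers below 0.1 N), for 0.2 s.
4. the largest bowl (if there is one) stands mouth down and flat on the bay floor, let go, before any larger bowl goes over it (horizontal distance between bowl4 and bay below 0.05 m and z of bowl4 in the frame of case below 0.013 m and angle between bowl4's own z axis and vertical below 0.06 rad and contact force between bowl4 and the fingers below 0.1 N), for 0.2 s.
At the end, for the whole second after the job is handed in: All bowls mouth down in the bay, rims within 5 mm of its floor, tilt < 0.06 rad, centres within 24 mm of one another; in each of the four cells a cup mouth down, rim within 5 mm of the floor, tilt < 0.08; a leftover spare mouth down on the bench; all at rest, let go (horizontal distance between each of bowl1, bowl2, bowl3, bowl4 and bay below 0.05 m and z of each of bowl1, bowl2, bowl3, bowl4 in the frame of case below 0.013 m and angle between each of bowl1, bowl2, bowl3, bowl4's own z axis and vertical below 0.06 rad and horizontal distance between bowl1 and bowl2 below 0.024 m and horizontal distance between each of bowl1, bowl2 and bowl3 below 0.024 m and horizontal distance between each of bowl1, bowl2, bowl3 and bowl4 below 0.024 m and ((horizontal distance between spare0 and cell0 below 0.018 m and z of spare0 in the frame of case below 0.013 m and angle between spare0's own z axis and vertical below 0.08 rad) or (horizontal distance between spare1 and cell0 below 0.018 m and z of spare1 in the frame of case below 0.013 m and angle between spare1's own z axis and vertical below 0.08 rad) or (horizontal distance between spare2 and cell0 below 0.018 m and z of spare2 in the frame of case below 0.013 m and angle between spare2's own z axis and vertical below 0.08 rad) or (horizontal distance between packed0 and cell0 below 0.018 m and z of packed0 in the frame of case below 0.013 m and angle between packed0's own z axis and vertical below 0.08 rad)) and ((horizontal distance between spare0 and cell1 below 0.018 m and z of spare0 in the frame of case below 0.013 m and angle between spare0's own z axis and vertical below 0.08 rad) or (horizontal distance between spare1 and cell1 below 0.018 m and z of spare1 in the frame of case below 0.013 m and angle between spare1's own z axis and vertical below 0.08 rad) or (horizontal distance between spare2 and cell1 below 0.018 m and z of spare2 in the frame of case below 0.013 m and angle between spare2's own z axis and vertical below 0.08 rad) or (horizontal distance between packed1 and cell1 below 0.018 m and z of packed1 in the frame of case below 0.013 m and angle between packed1's own z axis and vertical below 0.08 rad)) and ((horizontal distance between spare0 and cell2 below 0.018 m and z of spare0 in the frame of case below 0.013 m and angle between spare0's own z axis and vertical below 0.08 rad) or (horizontal distance between spare1 and cell2 below 0.018 m and z of spare1 in the frame of case below 0.013 m and angle between spare1's own z axis and vertical below 0.08 rad) or (horizontal distance between spare2 and cell2 below 0.018 m and z of spare2 in the frame of case below 0.013 m and angle between spare2's own z axis and vertical below 0.08 rad) or (horizontal distance between packed2 and cell2 below 0.018 m and z of packed2 in the frame of case below 0.013 m and angle between packed2's own z axis and vertical below 0.08 rad)) and ((horizontal distance between spare0 and cell3 below 0.018 m and z of spare0 in the frame of case below 0.013 m and angle between spare0's own z axis and vertical below 0.08 rad) or (horizontal distance between spare1 and cell3 below 0.018 m and z of spare1 in the frame of case below 0.013 m and angle between spare1's own z axis and vertical below 0.08 rad) or (horizontal distance between spare2 and cell3 below 0.018 m and z of spare2 in the frame of case below 0.013 m and angle between spare2's own z axis and vertical below 0.08 rad) or (horizontal distance between packed3 and cell3 below 0.018 m and z of packed3 in the frame of case below 0.013 m and angle between packed3's own z axis and vertical below 0.08 rad)) and angle between each of spare0, spare1, spare2's own z axis and vertical below 0.08 rad and height (world z) of each of spare0, spare1, spare2 below 0.013 m and linear speed of each of bowl1, bowl2, bowl3, bowl4, spare0, spare1, spare2 below 0.02 m/s); the robot touches nothing.
It fails at once if the lidded bowl is disturbed (moved more than 30 mm) (distance of lidded_bowl from where it was at the start of the episode above 0.03 m).
It fails at once if the lacquer tub is disturbed (moved more than 30 mm) (distance of lacquer_tub from where it was at the start of the episode above 0.03 m).
It fails at once if the brush is disturbed (moved more than 30 mm) (distance of brush from where it was at the start of the episode above 0.03 m).
It fails at once if a cup already packed is taken out of its cell (z of any of packed0, packed1, packed2, packed3 in the frame of case above 0.03 m).
It fails at once if a bowl or spare cup is let fall (free of the fingers, above 25 mm and faster than 0.4 m/s: a drop of about 25 mm or more onto the case) ((height (world z) of bowl1 above 0.025 m and linear speed of bowl1 above 0.4 m/s and contact force between bowl1 and the fingers below 0.05 N) or (height (world z) of bowl2 above 0.025 m and linear speed of bowl2 above 0.4 m/s and contact force between bowl2 and the fingers below 0.05 N) or (height (world z) of bowl3 above 0.025 m and linear speed of bowl3 above 0.4 m/s and contact force between bowl3 and the fingers below 0.05 N) or (height (world z) of bowl4 above 0.025 m and linear speed of bowl4 above 0.4 m/s and contact force between bowl4 and the fingers below 0.05 N) or (height (world z) of spare0 above 0.025 m and linear speed of spare0 above 0.4 m/s and contact force between spare0 and the fingers below 0.05 N) or (height (world z) of spare1 above 0.025 m and linear speed of spare1 above 0.4 m/s and contact force between spare1 and the fingers below 0.05 N) or (height (world z) of spare2 above 0.025 m and linear speed of spare2 above 0.4 m/s and contact force between spare2 and the fingers below 0.05 N)).
Of bowl1, bowl2, bowl3, bowl4 only 3 to 4 are there at a start; the rules pass over those that are not, and their reading is None.
Of packed0, packed1, packed2, packed3 only 1 to 2 are there at a start; the rules pass over those that are not, and their reading is None.
At some moment in a run one of bowl1, bowl2, bowl3, bowl4, spare0, spare1, spare2 may be knocked a few centimetres aside while the robot is not near it.
It also fails if it takes over 210 s, if anything falls off the work surface, if the arm or the gripper's body presses on something with over 40 N, if the wrist force passes 120 N, or if a joint passes its speed limit or range.

### The arm

A 6-joint arm with a two-finger parallel gripper is mounted at the origin on the work surface. World frame = base frame: x ahead of the robot, y to its left, z up, the work surface at z = 0. Lengths are in mm, angles in rad, forces in N, time in s.
With the tool pointing down it reaches from about 300 to 775 mm from the base axis. Payload 14.6 kg.
Tool frame: the origin (TCP) lies midway between the tips of the shut fingers; the grasp point (between the pads) lies 19 mm behind it (manip.grasp_offset is the distance from the TCP to the grasp point, in mm); z points along the fingers, y is the line along which they close (so a half turn about z gives the same grasp; the last joint's range is limited). The gripper opens to 94 mm and grips with 3 to 60 N. Pads are 16 mm wide; open, the fingers measure 119 mm over their backs; the gripper's body (75 mm by 177 mm) begins 78 mm behind the grasp point.
Start: joints at [1.156, 0.3, 1.521, -0, 1.321, -0.067], TCP at [187.454, 517.059, 178.246] pointing down, gripper open.
Joint ranges: [-3.03, 3.03], [-0.79, 2.21], [0.23, 2.52], [-1.04, 4.18], [0, 3.07], [-2.55, 2.55]. Speed limits (rad/s): [2.22, 2.22, 2.57, 3.14, 3.14, 3.14].

### API

Orientations are given as [roll, pitch, yaw] about the fixed x, y, z axes, in that order (R = Rz(yaw) Ry(pitch) Rx(roll)).
In Python, from cell import manip, viewer gives the robot as it stands. The module is installed in compiled form; this text tells all that it offers.
- The arm moves only by the tool move_arm, never from a script. Its argument "moves" is a list of rows, each a list of 4 numbers: the shift along the tool's x, y, z in m, then the turn about the tool's z in rad. A call has 1 to 12 rows; each row is the pose to reach, as a shift and turn from the pose commanded when the call began, along the tool's axes at that moment; what a row does not reach only later rows make up. A row lasts 1/10 s, in which the tool goes at most 50 mm and 8.59 degrees, less where a joint would pass 70% of its speed; a pose out of reach is approached as far as the arm can. A call with a gripper value outside its range is refused whole. "jaw" is the finger opening in m, from 0 to 0.094, set as the call begins (left out, the last holds). The fingers move at their own pace and stop on an object; "squeeze" is the grip in N (left out, the last holds). Time passes only in rows, so rows that repeat a pose let the fingers close. It gives the time, the measured TCP pose, the force, the opening and the grip force at its end, in the units of the state.
- manip.read_state(): the state, without advancing time (a new reading comes with each control period).
- viewer.camera(name): name is "scene" or "top"; returns a dict with "frame" (420x560x3 uint8, blue, green, red), "z_map" (420x560 float32, mm along the optical axis (not along the pixel's ray), 0 where there is no reading), "fx", "fy", "cx", "cy" (pixels), "D" ([k1, k2, p1, p2, k3] as OpenCV has them; the pictures are not rectified), "origin" and "orientation" of the camera in the world. Camera axes: x right, y down, z forward; pixel columns grow to the right and rows downward; lengths in mm; the calibration is good to about 2 mm. A picture is of the moment at which its call begins.
- manip.sign_off(): hands the job in; it is judged then, once.
The state is a dict: "clock": time; "joints": joint angles; "qd": joint speeds; "effort": joint torques, N m; "eef_pos": TCP position; "eef_rot": TCP orientation; "wrist_force": force on the tool from outside, world axes, zero at the start; "moment": the same for the moment, N m; "finger_gap": finger opening in mm; "finger_force": force on a finger pad.
Only numpy, scipy, OpenCV 4.12 (cv2) and the standard library are available. Lean on these libraries where they do the work, as an engineer would, in place of code of your own. Each camera call takes 0.05 s, during which the arm holds its last target. There are 200 camera calls.

## Working session

There is one attempt and no reset: what is moved stays moved. The work goes in short steps, Python scripts to look and compute and a tool call to move; the robot and the scene stay as the last step left them, time stands still between calls to the robot, and variables do not carry over. Pictures are saved under pics/ and viewed, at most 14 in all, crops included, and the job is handed in when it is done.

Besides the shell and the picture viewer there is one more tool, called after "Request:" in YAML: its name, and indented under it one key for each argument. move_arm: Moves the arm, as the interface text tells. Its arguments: {"type":"object","properties":{"moves":{"type":"array"},"jaw":{"type":"number"},"squeeze":{"type":"number"}},"required":["moves"]}

```bash
mkdir -p pics; cat > h.py <<'E'
import numpy as np, cv2
from scipy.spatial.transform import Rotation as R
from cell import manip, viewer
def cam(n):
    c=viewer.camera(n); K=np.array([[c['fx'],0,c['cx']],[0,c['fy'],c['cy']],[0,0,1.]])
    return c,K
def rotc(c):
    o=np.array(c['orientation'],float)
    return o if o.shape==(3,3) else R.from_euler('xyz',o).as_matrix()
def world(c,K):
    h,w=c['z_map'].shape
    uv=np.stack(np.meshgrid(np.arange(w),np.arange(h)),-1).reshape(-1,1,2).astype(float)
    n=cv2.undistortPoints(uv,K,np.array(c['D'],float)).reshape(h,w,2)
    z=c['z_map'][...,None].astype(float)
    P=np.concatenate([n*z,z],-1)@rotc(c).T+np.array(c['origin'])
    P[c['z_map']<=0]=np.nan
    return P
E
python3 - <<'E'
from h import *
print(manip.read_state())
for n in ['top','scene']:
    c,K=cam(n); cv2.imwrite(f'pics/{n}0.png',c['frame']); print(n,K[0,0],c['D'],c['origin'],c['orientation'])
    np.save(n+'0.npy',world(c,K)); 
E
```

```text
{'clock': 0.0, 'joints': array([ 1.15641689e+00,  3.00435229e-01,  1.52161166e+00,  2.55034532e-05,
        1.32072173e+00, -6.65824745e-02]), 'qd': array([ 0.00013922,  0.00136875,  0.00077944, -0.00022908, -0.00046049,
        0.00073272]), 'effort': array([ 7.47041622e-05, -5.31801081e+01, -3.52738810e+01,  7.07524410e-02,
        2.43816606e-02,  6.87772672e-05]), 'eef_pos': array([187.31568887, 516.78710528, 177.69309857]), 'eef_rot': array([-3.14042093e+00, -1.02889131e-04,  2.79378931e+00]), 'wrist_force': array([-0.71473691,  0.19773791, -0.52835814]), 'moment': array([ 4.70022322e-02, -1.92263345e-05, -4.06560999e-02]), 'finger_force': 0.0, 'finger_gap': 93.84452922225672}
top 493.0868508607223 [-0.13236145  0.          0.          0.          0.        ] [ 417.5764066    27.17551652 1157.89053216] [-2.95776037 -0.01589476 -1.57949851]
scene 477.80700825258276 [-0.06674763  0.          0.          0.          0.        ] [1020.84942541 -651.81422686  694.26050699] [-2.27463825e+00  2.16990073e-03  5.53280401e-01]
```

View pics/top0.png

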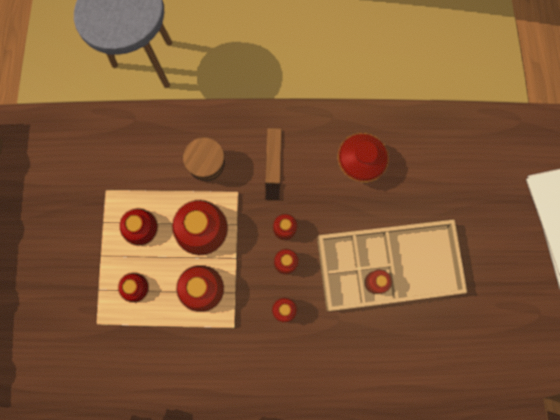

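View pics/scene0.png

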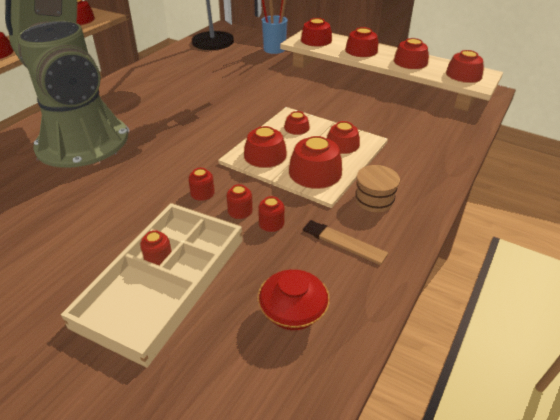

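Top view: four bowls on the board (gold feet at (134,224), (196,222), (130,287), (197,288)), spares at (286,225), (287,260), (285,309). The case is on the right with its bay to the right, and one cup is packed at (380,281). The scene view agrees: three cells are empty and all three spares are needed.

```bash
cat >> h.py <<'E'
def find(n,save=None):
    c,K=cam(n); P=world(c,K); f=c['frame']
    if save: cv2.imwrite(save,f)
    hsv=cv2.cvtColor(f,cv2.COLOR_BGR2HSV); h,s,v=[hsv[...,i].astype(int) for i in range(3)]
    ok=(P[...,0]>200)&(P[...,0]<800)&(abs(P[...,1])<480)
    red=((h<6)|(h>172))&(s>200)&(v>50)&ok&(P[...,2]>5)
    gold=(h>=11)&(h<=28)&(s>140)&(v>120)&ok&(P[...,2]>30)
    out=[]
    nn,L,st,ce=cv2.connectedComponentsWithStats(gold.astype(np.uint8))
    for i in range(1,nn):
        if st[i,4]<25: continue
        m=L==i; ring=cv2.dilate(m.astype(np.uint8),np.ones((7,7)))>0
        if (red&ring).sum()<20: continue
        zt=np.median(P[m][:,2]); q=P[m]; q=q[abs(q[:,2]-zt)<6]
        # centroid of gold pixels intersected with plane at zt
        u=cv2.undistortPoints(np.array([[ce[i]]]),K,np.array(c['D'],float)).ravel()
        d=rotc(c)@np.array([u[0],u[1],1]); o=np.array(c['origin']); X=o+d*(zt-o[2])/d[2]
        pc=np.array(c['z_map'])[m]; dia=2*np.sqrt(st[i,4]/np.pi)*np.median(pc)/K[0,0]
        out.append((X[0],X[1],zt,np.linalg.norm(np.ptp(q[:,:2],axis=0))/1.414))
    return np.array(out),P,f,c,K
E
python3 - <<'E'
from h import *
np.set_printoptions(suppress=True,precision=1)
for n in ['top','scene']:
    o,P,f,c,K=find(n); print(n);print(o[np.argsort(o[:,1])])
    m=(P[...,2]>33)&(P[...,2]<48)&(P[...,1]<-60)&(P[...,1]>-400)&(P[...,0]>300)&(P[...,0]<560)
    hsv=cv2.cvtColor(f,cv2.COLOR_BGR2HSV); m&=(hsv[...,1]<170)&(hsv[...,0]>8)&(hsv[...,2]>110)
    q=P[m][:,:2].astype(np.float32); print(len(q),cv2.minAreaRect(q),np.median(P[m][:,2]))
    f2=P[(P[...,2]<20)&(P[...,2]>2)&(abs(P[...,0]-440)<40)&(abs(P[...,1]+270)<30)];print('bay floor',np.median(f2[:,2]))
E
```

```text
top
[[532.4 -13.5  61.7  25.1]
 [613.7 -11.7  60.9  23.3]
 [422.7  -8.3  60.9  24.2]
 [472.4 184.4  80.6  43.8]
 [613.9 186.3  94.8  51.5]
 [617.  332.   66.9  37.6]
 [475.2 340.3  52.7  32.4]]
1159 ((502.3719787597656, -246.64039611816406), (139.60720825195312, 295.42816162109375), 5.265058994293213) 39.61420961417116
bay floor 7.945242931995153
scene
[[ 779.4 -256.2   51.    34.2]
 [ 482.8 -223.3   66.1   25.6]
 [ 532.5  -13.2   58.3   25.5]
 [ 613.3  -11.1   58.1   24.1]
 [ 422.4   -7.6   58.2   25.9]
 [ 472.1  184.5   78.2   46. ]
 [ 613.4  187.    92.    51.2]
 [ 617.3  332.2   64.5   41.8]
 [ 475.9  339.3   50.8   33.7]]
1332 ((502.21148681640625, -246.61810302734375), (139.96893310546875, 298.7179260253906), 4.857178688049316) 36.88227756727969
bay floor 7.893554103030851
```

```bash
python3 - <<'E'
from h import *
np.set_printoptions(suppress=True,precision=1)
for n in ['top','scene']:
    o,P,f,c,K=find(n)
    hsv=cv2.cvtColor(f,cv2.COLOR_BGR2HSV)
    m=(P[...,2]>31)&(P[...,2]<46)&(P[...,1]<-50)&(P[...,1]>-480)&(P[...,0]>350)&(P[...,0]<660)&(hsv[...,0]>8)&(hsv[...,1]<190)
    nn,L,st,ce=cv2.connectedComponentsWithStats(m.astype(np.uint8)); i=1+st[1:,4].argmax()
    q=P[L==i][:,:2].astype(np.float32); r=cv2.minAreaRect(q);print(n,len(q),r,st[i])
    a=np.deg2rad(r[2]);a=a if a<.8 else a-np.pi/2
    l=(q-r[0])@np.array([[np.cos(a),-np.sin(a)],[np.sin(a),np.cos(a)]])
    for k in (0,1): print(np.histogram(l[:,k],bins=np.arange(-176,180,8))[0])
    m=(hsv[...,0]>6)&(hsv[...,0]<28)&(hsv[...,1]>120)&(P[...,2]>52)&(P[...,1]<-150)&(P[...,1]>-300)&(P[...,0]<560)&(P[...,0]>400)
    print('packed',m.sum(),np.median(P[m],axis=0))
E
```

```text
top 2207 ((522.6708984375, -259.39935302734375), (173.39414978027344, 327.8095703125), 6.176510334014893) [ 319  220  147   91 2207]
[  0   0   0   0   0   0   0   0   0   0   0 359 165  48  51  45  57  51
  59  53  54 144 132  51  57  53  51  48  50  48  49 209 373   0   0   0
   0   0   0   0   0   0   0   0]
[  0  52 278  33  24  25  23  25  26  24  27  26  23  28  25  26  22  26
  23  26  27  55 210  36  37  34  37  36  35  37  34 109 163  33  33  36
  37  35  38  40  33 214  96   0]
packed 222 [ 482.2 -225.8   67.7]
scene 3420 ((523.2245483398438, -259.57550048828125), (176.35739135742188, 327.2909240722656), 6.043239116668701) [  61  204  181  153 3420]
[  0   0   0   0   0   0   0   0   0   0   1 378 527  60  55  59  53  64
  71  70  68 143 212  71  69  82  79  74  78  74  85 189 855   3   0   0
   0   0   0   0   0   0   0   0]
[  0 292 346  69  64  59  59  65  50  62  57  60  51  51  54  48  55  52
  50  52  43 163 187  58  56  51  56  54  49  43  49 178  93  51  45  49
  47  46  40  47  44 322  53   0]
packed 136 [ 481.5 -224.3   65.8]
```

Everything is consistent with the given sizes: foot tops at 12/0 + nominal heights (within 1.5 mm), case 173x327 (given 172x324). The case origin is at about (523,-259.5) with yaw 0.107, and cell0 is the one already packed. I'll set yaw to π/2, so tool x = world y, tool y = world x and tool z = down.

Request:
move_arm:
  moves:
    - [-0.03, -0.006, 0, 0.13]
    - [-0.06, -0.012, 0, 0.26]
    - [-0.09, -0.018, 0, 0.39]
    - [-0.12, -0.025, 0, 0.52]
    - [-0.16, -0.032, 0, 0.65]
    - [-0.2, -0.04, 0, 0.78]
    - [-0.24, -0.048, 0, 0.91]
    - [-0.28, -0.057, 0, 1.04]
    - [-0.31, -0.064, 0, 1.15]
    - [-0.331, -0.068, 0, 1.223]
    - [-0.331, -0.068, 0, 1.223]
    - [-0.331, -0.068, 0, 1.223]
  jaw: 0.06
  squeeze: 35

```text
clock: 1.5
eef_pos: [475.2, 340.3, 178.0]
eef_rot: [-3.141, 0.0, 1.572]
wrist_force: [0.8, 0.7, -0.0]
finger_gap: 60.2
finger_force: 0.0
```

Request:
move_arm:
  moves:
    - [0, 0, 0.04, 0]
    - [0, 0, 0.08, 0]
    - [0, 0, 0.11, 0]
    - [0, 0, 0.122, 0]
    - [0, 0, 0.127, 0]
    - [0, 0, 0.131, 0]
    - [0, 0, 0.131, 0]
    - [0, 0, 0.131, 0]

```text
clock: 2.3
eef_pos: [475.9, 340.7, 48.4]
eef_rot: [3.14, -0.001, 1.571]
wrist_force: [-0.1, -0.1, 0.8]
finger_gap: 59.9
finger_force: 0.0
```

Request:
move_arm:
  moves:
    - [0, 0, 0, 0]
    - [0, 0, 0, 0]
    - [0, 0, 0, 0]
    - [0, 0, 0, 0]
    - [0, 0, 0, 0]
    - [0, 0, 0, 0]
    - [0, 0, 0, 0]
  jaw: 0.02

```text
clock: 3.0
eef_pos: [475.5, 340.3, 47.2]
eef_rot: [-3.142, 0.0, 1.571]
wrist_force: [-0.3, 0.1, 0.2]
finger_gap: 19.8
finger_force: 0.0
```

```bash
python3 - <<'E'
from h import *
np.set_printoptions(suppress=True,precision=1)
for n in ['top','scene']:
    o,P,f,c,K=find(n,f'pics/{n}1.png'); print(o[np.argsort(o[:,1])])
cv2.imwrite('pics/s1.png',cv2.resize(f[80:220,190:400],None,fx=3,fy=3))
E
```

```text
[[532.6 -13.3  61.   25. ]
 [613.4 -11.4  61.8  23.9]
 [422.9  -7.9  60.8  23.2]
 [472.8 183.9  80.7  41.8]
 [613.8 186.4  94.8  51.9]
 [617.1 332.   67.   38. ]
 [476.7 336.2  52.7  26.7]]
[[ 781.4 -255.7   49.7   26.4]
 [ 482.7 -223.6   66.2   25. ]
 [ 532.3  -12.9   58.    23.5]
 [ 613.4  -11.1   58.1   24.2]
 [ 421.6   -7.6   58.    25.5]
 [ 472.9  183.6   78.3   44.5]
 [ 613.6  186.7   92.3   53.1]
 [ 617.2  331.8   64.8   36.3]
 [ 475.5  339.9   50.4   33.7]]
```

View pics/s1.png

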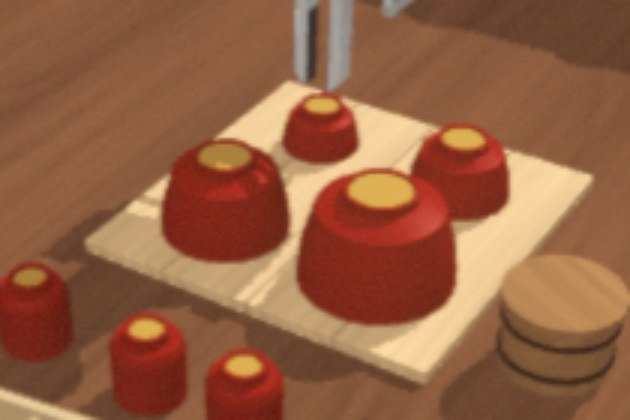

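```bash
python3 - <<'E'
from h import *
np.set_printoptions(suppress=True,precision=1)
print(manip.read_state()['eef_pos'])
for n in ['top','scene']:
    o,P,f,c,K=find(n)
    Rc=rotc(c); t=-Rc.T@np.array(c['origin'])
    p,_=cv2.projectPoints(np.array([[475.5,340.3,47.2],[475.5,340,54]]),cv2.Rodrigues(Rc.T)[0],t,K,np.array(c['D'],float)); print(n,p.reshape(-1,2))
    m=(abs(P[...,0]-475)<70)&(abs(P[...,1]-340)<50)&(P[...,2]>54)
    q=P[m]; 
    if n=='scene':
        for v in range(80,122,2):
            r=[(u,P[v,u].round()) for u in range(288,308,3)]
            print(v,[ (u,*x.astype(int)) for u,x in r if not np.isnan(x).any()])
E
```

```text
[475.4 340.3  47.2]
top [[129.5 286.1]
 [128.8 286. ]]
scene [[296.9 115.6]
 [296.9 113.4]]
80 [(288, np.int64(452), np.int64(330), np.int64(149)), (291, np.int64(460), np.int64(332), np.int64(150)), (294, np.int64(464), np.int64(341), np.int64(148)), (297, np.int64(320), np.int64(617), np.int64(-2)), (300, np.int64(487), np.int64(330), np.int64(158)), (303, np.int64(497), np.int64(328), np.int64(161)), (306, np.int64(496), np.int64(345), np.int64(154))]
82 [(288, np.int64(452), np.int64(330), np.int64(143)), (291, np.int64(461), np.int64(330), np.int64(145)), (294, np.int64(463), np.int64(342), np.int64(141)), (297, np.int64(329), np.int64(600), np.int64(0)), (300, np.int64(488), np.int64(328), np.int64(153)), (303, np.int64(499), np.int64(325), np.int64(157)), (306, np.int64(497), np.int64(344), np.int64(149))]
84 [(288, np.int64(454), np.int64(326), np.int64(140)), (291, np.int64(460), np.int64(333), np.int64(139)), (294, np.int64(463), np.int64(343), np.int64(135)), (297, np.int64(336), np.int64(588), np.int64(0)), (300, np.int64(489), np.int64(327), np.int64(149)), (303, np.int6
[... 5927 characters left out ...]
), np.int64(323), np.int64(43)), (291, np.int64(467), np.int64(324), np.int64(45)), (294, np.int64(479), np.int64(319), np.int64(51)), (297, np.int64(485), np.int64(325), np.int64(50)), (300, np.int64(492), np.int64(328), np.int64(51)), (303, np.int64(493), np.int64(342), np.int64(44)), (306, np.int64(498), np.int64(351), np.int64(41))]
120 [(288, np.int64(460), np.int64(320), np.int64(39)), (291, np.int64(470), np.int64(319), np.int64(42)), (294, np.int64(479), np.int64(320), np.int64(45)), (297, np.int64(487), np.int64(321), np.int64(47)), (300, np.int64(492), np.int64(329), np.int64(44)), (303, np.int64(498), np.int64(334), np.int64(44)), (306, np.int64(504), np.int64(339), np.int64(43))]
```

Request:
move_arm:
  moves:
    - [0, 0, 0, 0]
    - [0, 0, 0, 0]
    - [0, 0, 0, 0]
    - [0, 0, 0, 0]
    - [0, 0, 0, 0]
  jaw: 0.06

```text
clock: 3.7
eef_pos: [475.5, 340.3, 47.3]
eef_rot: [3.142, 0.0, 1.571]
wrist_force: [-0.3, -0.9, 0.7]
finger_gap: 56.8
finger_force: 0.0
```

```bash
python3 - <<'E'
from h import *
np.set_printoptions(suppress=True,precision=1)
print(manip.grasp_offset, manip.read_state()['eef_pos'],manip.read_state()['finger_gap'])
o,P,f,c,K=find('scene')
m=(abs(P[...,0]-475)<70)&(abs(P[...,1]-340)<30)&(P[...,2]>58)&(P[...,2]<150)
for lo in range(58,100,4):
    q=P[m&(P[...,2]>=lo)&(P[...,2]<lo+4)]; print(lo,len(q),np.sort(q[:,0]).round()[[0,len(q)//2,-1]] if len(q) else '')
cv2.imwrite('pics/s2.png',cv2.resize(f[20:160,210:390],None,fx=4,fy=4))
E
```

```text
18.8 [475.5 340.3  47.3] 56.82263113108917
58 0 
62 0 
66 0 
70 2 [443. 444. 444.]
74 6 [443. 448. 507.]
78 11 [439. 446. 510.]
82 14 [438. 449. 515.]
86 22 [438. 507. 515.]
90 16 [439. 447. 516.]
94 17 [436. 508. 516.]
98 21 [437. 503. 515.]
```

View pics/s2.png

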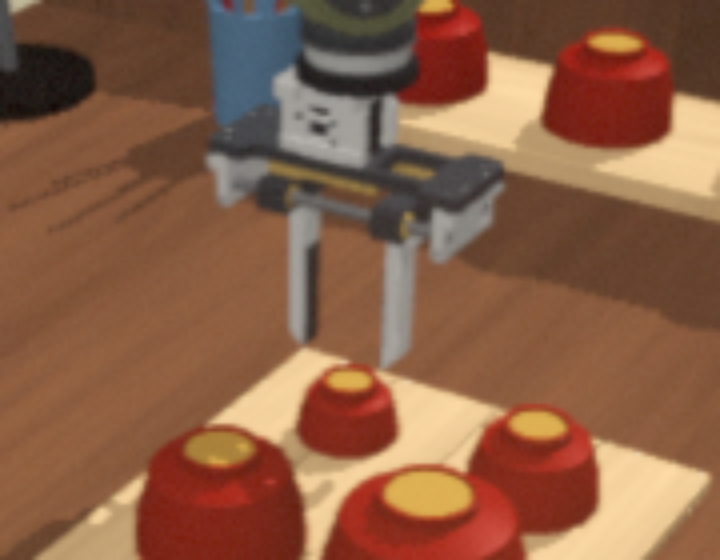

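Picture: the open fingers' tips end about 25 mm above bowl1's foot, although the reported TCP is at z 47. The z reading therefore disagrees with the cameras by about 26 mm, while x and y agree. I'll lower in steps and check the tips by depth.

Request:
move_arm:
  moves:
    - [0, 0, 0.01, 0]
    - [0, 0, 0.018, 0]
    - [0, 0, 0.018, 0]
    - [0, 0, 0.018, 0]
    - [0, 0, 0.018, 0]

```text
clock: 4.25
eef_pos: [475.6, 340.4, 29.4]
eef_rot: [3.141, -0.0, 1.571]
wrist_force: [0.8, -0.0, 0.1]
finger_gap: 59.8
finger_force: 0.0
```

```bash
cat >> h.py <<'E'
def tips(x,y,lo=40,hi=130):
    o,P,f,c,K=find('scene'); hsv=cv2.cvtColor(f,cv2.COLOR_BGR2HSV)
    m=(abs(P[...,0]-x)<60)&(abs(P[...,1]-y)<25)&(P[...,2]>lo)&(P[...,2]<hi)&(hsv[...,1]<90)
    for s in (-1,1):
        mm=m&(s*(P[...,0]-x)>0); q=P[mm]; 
        print('tip',s,len(q),np.sort(q[:,2])[:5].round(1),'x',np.percentile(q[:,0],[5,50,95]).round(),'y',np.percentile(q[:,1],[5,50,95]).round())
    return f
E
python3 - <<'E'
from h import *
print(manip.read_state()['eef_pos']); f=tips(477,338); cv2.imwrite('pics/s3.png',cv2.resize(f[20:160,210:390],None,fx=4,fy=4))
E
```

```text
[475.56252521 340.39374485  29.38880102]
tip -1 150 [58.4 59.2 59.6 60.2 60.8] x [433. 441. 446.] y [328. 332. 343.]
tip 1 167 [58.  60.4 61.8 62.3 62.8] x [506. 515. 517.] y [327. 331. 346.]
```

View pics/s3.png

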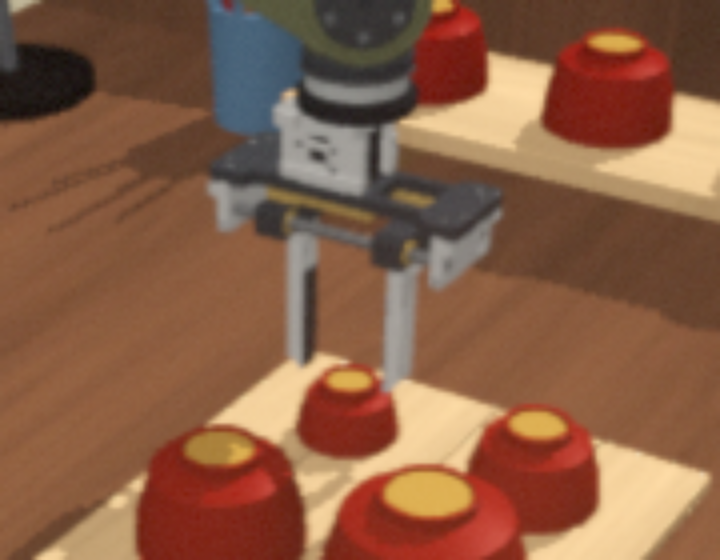

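Request:
move_arm:
  moves:
    - [0, 0, 0.004, 0]
    - [0, 0, 0.008, 0]
    - [0, 0, 0.01, 0]
    - [0, 0, 0.01, 0]
    - [0, 0, 0.01, 0]

```text
clock: 4.8
eef_pos: [475.5, 340.3, 19.2]
eef_rot: [-3.141, 0.0, 1.571]
wrist_force: [1.0, 0.1, 0.2]
finger_gap: 60.1
finger_force: 0.0
```

Request:
move_arm:
  moves:
    - [0, 0, 0, 0]
    - [0, 0, 0, 0]
    - [0, 0, 0, 0]
    - [0, 0, 0, 0]
    - [0, 0, 0, 0]
    - [0, 0, 0, 0]
    - [0, 0, 0, 0]
  jaw: 0.03

```text
clock: 5.5
eef_pos: [475.5, 340.3, 19.4]
eef_rot: [3.141, -0.0, 1.571]
wrist_force: [-0.1, -0.8, 1.0]
finger_gap: 38.6
finger_force: 35.0
```

Request:
move_arm:
  moves:
    - [0, 0, -0.005, 0]
    - [0, 0, -0.012, 0]
    - [0, 0, -0.022, 0]
    - [0, 0, -0.034, 0]
    - [0, 0, -0.05, 0]
    - [0, 0, -0.065, 0]
    - [0, 0, -0.08, 0]
    - [0, 0, -0.093, 0]
    - [0, 0, -0.1, 0]
    - [0, 0, -0.1, 0]

```text
clock: 6.5
eef_pos: [475.8, 340.5, 120.3]
eef_rot: [3.14, -0.001, 1.571]
wrist_force: [0.2, -0.8, -1.9]
finger_gap: 38.6
finger_force: 35.0
```

```bash
python3 - <<'E'
from h import *
np.set_printoptions(suppress=True,precision=1)
s=manip.read_state();print(s['eef_pos'],s['finger_gap'],s['finger_force'])
for n in ['top','scene']:
    o,P,f,c,K=find(n); print(o[o[:,1]>100])
cv2.imwrite('pics/s4.png',cv2.resize(f[20:160,210:390],None,fx=4,fy=4))
E
```

```text
[475.8 340.5 120.3] 38.64548293599883 34.9997878074646
[[613.9 186.3  94.7  51.8]
 [617.2 332.1  66.7  38.1]
 [476.7 335.5 153.6  26.1]
 [472.4 184.3  80.6  44.2]]
[[617.4 332.2  64.6  37.6]
 [471.6 185.   78.2  44.9]
 [613.4 187.2  92.1  50.8]]
```

View pics/s4.png

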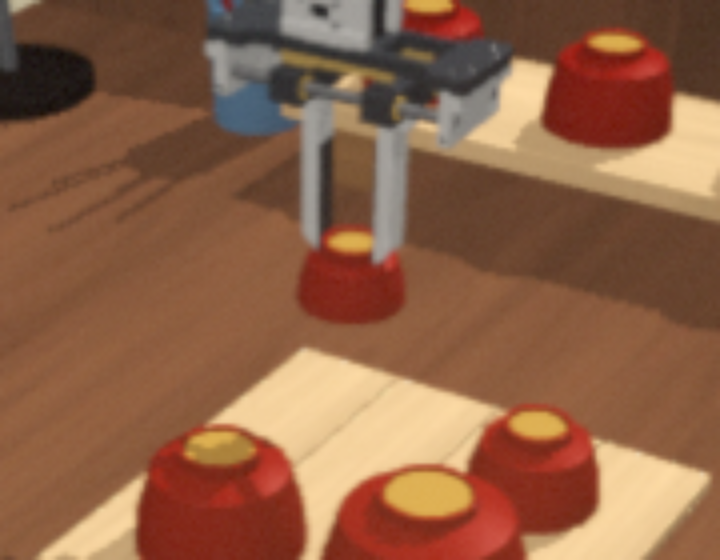

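Bowl1 is gripped, level and lifted clear. I'll carry it to the bay at world (531,-337).

Request:
move_arm:
  moves:
    - [-0.01, 0, 0, 0]
    - [-0.03, 0, 0, 0]
    - [-0.06, 0, 0, 0]
    - [-0.095, 0.006, 0, 0]
    - [-0.13, 0.012, 0, 0]
    - [-0.165, 0.018, 0, 0]
    - [-0.2, 0.024, 0, 0]
    - [-0.235, 0.03, 0, 0]
    - [-0.27, 0.036, 0, 0]
    - [-0.305, 0.04, 0, 0]
    - [-0.34, 0.044, 0, 0]
    - [-0.375, 0.048, 0, 0]

```text
clock: 7.8
eef_pos: [522.8, -36.6, 118.7]
eef_rot: [-3.141, -0.0, 1.571]
wrist_force: [0.6, -0.3, -0.1]
finger_gap: 39.0
finger_force: 35.0
```

Request:
move_arm:
  moves:
    - [-0.035, 0, 0, 0]
    - [-0.07, 0.002, 0, 0]
    - [-0.105, 0.004, 0, 0]
    - [-0.14, 0.006, 0, 0]
    - [-0.175, 0.008, 0, 0]
    - [-0.21, 0.008, 0, 0]
    - [-0.24, 0.008, 0, 0]
    - [-0.27, 0.008, 0, 0]
    - [-0.29, 0.008, 0, 0]
    - [-0.302, 0.008, 0, 0]
    - [-0.302, 0.008, 0, 0]
    - [-0.302, 0.008, 0, 0]

```text
clock: 9.0
eef_pos: [531.2, -336.0, 118.9]
eef_rot: [-3.141, -0.001, 1.571]
wrist_force: [-0.0, 0.0, -0.6]
finger_gap: 39.0
finger_force: 35.0
```

Request:
move_arm:
  moves:
    - [0, 0, 0.02, 0]
    - [0, 0, 0.045, 0]
    - [0, 0, 0.07, 0]
    - [0, 0, 0.085, 0]
    - [0, 0, 0.094, 0]
    - [0, 0, 0.099, 0]
    - [0, 0, 0.101, 0]
    - [0, 0, 0.102, 0]
    - [0, 0, 0.102, 0]
    - [0, 0, 0.102, 0]

```text
clock: 10.0
eef_pos: [531.7, -336.9, 17.8]
eef_rot: [3.141, 0.0, 1.571]
wrist_force: [-0.3, 0.3, -0.8]
finger_gap: 38.3
finger_force: 35.0
```

```bash
python3 - <<'E'
from h import *
np.set_printoptions(suppress=True,precision=1)
s=manip.read_state();print(s['eef_pos'],s['finger_gap'],s['wrist_force'])
for n in ['top','scene']:
    o,P,f,c,K=find(n); print(o[np.argsort(o[:,1])])
cv2.imwrite('pics/s5.png',cv2.resize(f[180:360,60:280],None,fx=3,fy=3))
E
```

```text
[ 531.7 -336.9   17.8] 38.274422035162964 [-0.3  0.3 -0.8]
[[532.6 -13.6  61.2  24.9]
 [613.6 -11.6  61.3  23.6]
 [422.7  -8.3  60.9  24.3]
 [472.4 184.3  80.7  43.7]
 [613.8 186.3  95.   51.9]
 [617.1 331.9  67.   38.3]]
[[ 528.1 -342.1   48.9   25. ]
 [ 779.2 -256.3   51.    33.9]
 [ 532.4  -13.1   58.2   24.7]
 [ 613.4  -11.2   58.2   24.5]
 [ 422.    -6.9   57.6   24.8]
 [ 472.1  184.8   78.2   44.2]
 [ 613.4  187.2   92.    51.9]
 [ 617.4  332.4   64.6   39.7]]
```

View pics/s5.png

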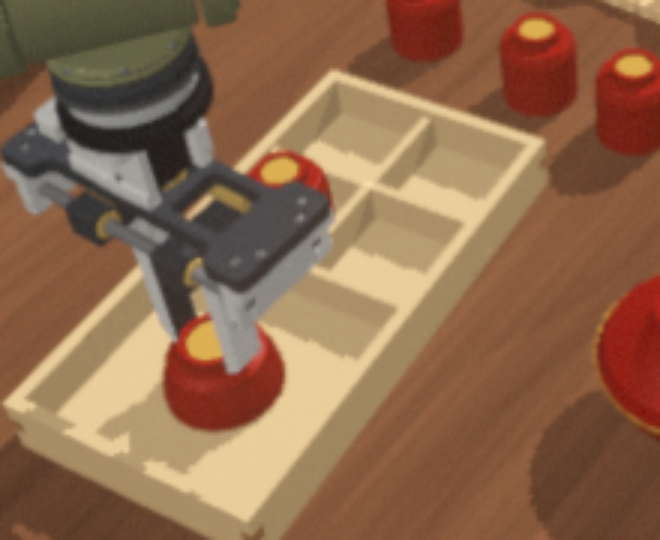

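Bowl1 hangs about 2 mm above the bay floor, centred and clear of the packed cup. Lowering to contact.

Request:
move_arm:
  moves:
    - [0, 0, 0.001, 0]
    - [0, 0, 0.0015, 0]
    - [0, 0, 0.002, 0]
    - [0, 0, 0.0022, 0]
    - [0, 0, 0.0022, 0]

```text
clock: 10.6
eef_pos: [531.4, -336.7, 15.3]
eef_rot: [-3.142, 0.0, 1.571]
wrist_force: [-2.1, 1.2, 5.1]
finger_gap: 38.8
finger_force: 35.0
```

Request:
move_arm:
  moves:
    - [0, 0, 0, 0]
    - [0, 0, 0, 0]
    - [0, 0, 0, 0]
    - [0, 0, 0, 0]
    - [0, 0, -0.015, 0]
    - [0, 0, -0.05, 0]
    - [0, 0, -0.095, 0]
    - [0, 0, -0.135, 0]
    - [0, 0, -0.135, 0]
  jaw: 0.062

```text
clock: 11.5
eef_pos: [533.4, -338.0, 157.6]
eef_rot: [3.133, 0.006, 1.571]
wrist_force: [0.1, 1.3, 0.1]
finger_gap: 61.9
finger_force: 0.0
```

Request:
move_arm:
  moves:
    - [0.04, 0.005, 0, 0]
    - [0.08, 0.01, 0, 0]
    - [0.12, 0.015, 0, 0]
    - [0.16, 0.02, 0, 0]
    - [0.2, 0.025, 0, 0]
    - [0.24, 0.03, 0, 0]
    - [0.28, 0.035, 0, 0]
    - [0.32, 0.04, 0, 0]
    - [0.36, 0.046, 0, 0]
    - [0.4, 0.052, 0, 0]
    - [0.44, 0.058, 0, 0]
    - [0.48, 0.064, 0, 0]

```text
clock: 12.7
eef_pos: [595.4, 145.0, 150.6]
eef_rot: [3.141, -0.0, 1.571]
wrist_force: [0.3, 0.1, -0.4]
finger_gap: 62.0
finger_force: 0.0
```

```bash
cat >> h.py <<'E'
def look():
    np.set_printoptions(suppress=True,precision=1)
    s=manip.read_state();print(s['clock'],s['eef_pos'],s['finger_gap'])
    for n in ['top','scene']:
        o=find(n)[0]; print(o[np.argsort(o[:,1])])
E
python3 -c "from h import *; look()"
```

```text
12.7 [595.4 145.  150.6] 61.96496593086445
[[532.6 -13.3  61.   23.8]
 [613.8 -11.7  61.3  23.3]
 [422.7  -8.3  60.9  24.2]
 [617.1 332.   66.9  37.9]]
[[ 531.  -337.3   46.2   31. ]
 [ 779.3 -255.7   50.3   33.6]
 [ 482.4 -223.5   65.9   23.9]
 [ 532.1  -13.4   58.1   24.8]
 [ 613.9  -11.6   58.4   24.2]
 [ 422.4   -7.6   58.1   26.4]
 [ 472.1  184.9   78.2   46.4]
 [ 613.6  187.    92.2   52.4]]
```

Request:
move_arm:
  moves:
    - [0.035, 0.004, 0, 0]
    - [0.075, 0.009, 0, 0]
    - [0.115, 0.014, 0, 0]
    - [0.15, 0.018, 0, 0]
    - [0.175, 0.021, 0, 0]
    - [0.187, 0.022, 0, 0]
    - [0.187, 0.022, 0, 0]
    - [0.187, 0.022, 0, 0]
    - [0.187, 0.022, 0, 0]
  jaw: 0.066

```text
clock: 13.7
eef_pos: [617.8, 328.9, 150.4]
eef_rot: [3.141, 0.0, 1.569]
wrist_force: [0.2, -0.4, -0.4]
finger_gap: 66.1
finger_force: 0.0
```

Request:
move_arm:
  moves:
    - [0.003, 0, 0.03, 0]
    - [0.003, 0, 0.065, 0]
    - [0.003, 0, 0.095, 0]
    - [0.003, 0, 0.108, 0]
    - [0.003, 0, 0.114, 0]
    - [0.003, 0, 0.117, 0]
    - [0.003, 0, 0.117, 0]
    - [0.003, 0, 0.117, 0]
    - [0.003, 0, 0.117, 0]

```text
clock: 14.6
eef_pos: [617.8, 333.5, 34.1]
eef_rot: [3.14, -0.001, 1.571]
wrist_force: [1.0, 0.1, 0.0]
finger_gap: 66.1
finger_force: 0.0
```

Request:
move_arm:
  moves:
    - [-0.001, 0, 0, 0]
    - [-0.001, 0, 0, 0]
    - [-0.001, 0, 0, 0]
    - [-0.001, 0, 0, 0]
    - [-0.001, 0, 0, 0]
    - [-0.001, 0, 0, 0]
    - [-0.001, 0, 0, 0]
  jaw: 0.03

```text
clock: 15.3
eef_pos: [617.5, 332.3, 33.2]
eef_rot: [3.141, -0.0, 1.571]
wrist_force: [-0.8, -0.8, 2.5]
finger_gap: 45.1
finger_force: 35.0
```

Request:
move_arm:
  moves:
    - [0, 0, -0.005, 0]
    - [0, 0, -0.012, 0]
    - [0, 0, -0.022, 0]
    - [0, 0, -0.036, 0]
    - [0, 0, -0.052, 0]
    - [0, 0, -0.07, 0]
    - [0, 0, -0.088, 0]
    - [0, 0, -0.103, 0]
    - [0, 0, -0.115, 0]
    - [0, 0, -0.115, 0]

```text
clock: 16.3
eef_pos: [618.1, 332.6, 150.4]
eef_rot: [3.139, -0.001, 1.571]
wrist_force: [-0.0, 0.3, -0.5]
finger_gap: 45.2
finger_force: 35.0
```

Request:
move_arm:
  moves:
    - [-0.01, 0, 0, 0]
    - [-0.03, -0.004, 0, 0]
    - [-0.06, -0.008, 0, 0]
    - [-0.095, -0.013, 0, 0]
    - [-0.13, -0.018, 0, 0]
    - [-0.165, -0.023, 0, 0]
    - [-0.2, -0.028, 0, 0]
    - [-0.235, -0.033, 0, 0]
    - [-0.27, -0.038, 0, 0]
    - [-0.305, -0.043, 0, 0]
    - [-0.34, -0.048, 0, 0]
    - [-0.375, -0.053, 0, 0]

```text
clock: 17.5
eef_pos: [563.3, -44.5, 147.1]
eef_rot: [-3.14, -0.0, 1.571]
wrist_force: [0.4, 0.0, 0.1]
finger_gap: 44.9
finger_force: 35.0
```

Request:
move_arm:
  moves:
    - [-0.035, -0.004, 0, 0]
    - [-0.07, -0.008, 0, 0]
    - [-0.105, -0.013, 0, 0]
    - [-0.14, -0.018, 0, 0]
    - [-0.175, -0.023, 0, 0]
    - [-0.21, -0.027, 0, 0]
    - [-0.24, -0.031, 0, 0]
    - [-0.265, -0.034, 0, 0]
    - [-0.285, -0.034, 0, 0]
    - [-0.294, -0.034, 0, 0]
    - [-0.294, -0.034, 0, 0]
    - [-0.294, -0.034, 0, 0]

```text
clock: 18.7
eef_pos: [530.3, -336.0, 147.6]
eef_rot: [-3.141, -0.001, 1.571]
wrist_force: [-0.2, 0.1, -0.1]
finger_gap: 44.7
finger_force: 35.0
```

Request:
move_arm:
  moves:
    - [-0.001, 0.001, 0.02, 0]
    - [-0.001, 0.001, 0.045, 0]
    - [-0.001, 0.001, 0.065, 0]
    - [-0.001, 0.001, 0.08, 0]
    - [-0.001, 0.001, 0.092, 0]
    - [-0.001, 0.001, 0.102, 0]
    - [-0.001, 0.001, 0.109, 0]
    - [-0.001, 0.001, 0.114, 0]
    - [-0.001, 0.001, 0.116, 0]
    - [-0.001, 0.001, 0.116, 0]

```text
clock: 19.7
eef_pos: [531.5, -337.8, 32.1]
eef_rot: [3.141, 0.0, 1.571]
wrist_force: [-0.0, -1.2, -1.1]
finger_gap: 44.7
finger_force: 35.0
```

Request:
move_arm:
  moves:
    - [0, 0, 0.001, 0]
    - [0, 0, 0.0015, 0]
    - [0, 0, 0.002, 0]
    - [0, 0, 0.0023, 0]
    - [0, 0, 0.0023, 0]

```text
clock: 20.2
eef_pos: [531.5, -337.7, 29.7]
eef_rot: [3.142, -0.0, 1.571]
wrist_force: [0.1, 0.3, -0.8]
finger_gap: 44.8
finger_force: 35.0
```

Request:
move_arm:
  moves:
    - [0, 0, 0.0005, 0]
    - [0, 0, 0.0008, 0]
    - [0, 0, 0.0008, 0]

```text
clock: 20.5
eef_pos: [531.5, -337.7, 29.1]
eef_rot: [3.141, 0.0, 1.571]
wrist_force: [0.9, 0.4, 0.9]
finger_gap: 44.8
finger_force: 35.0
```

Request:
move_arm:
  moves:
    - [0, 0, 0, 0]
    - [0, 0, 0, 0]
    - [0, 0, 0, 0]
    - [0, 0, 0, 0]
    - [0, 0, -0.015, 0]
    - [0, 0, -0.05, 0]
    - [0, 0, -0.09, 0]
    - [0, 0, -0.125, 0]
    - [0, 0, -0.125, 0]
  jaw: 0.07

```text
clock: 21.4
eef_pos: [533.2, -338.9, 160.7]
eef_rot: [3.134, 0.005, 1.571]
wrist_force: [0.3, 0.0, 0.3]
finger_gap: 70.1
finger_force: 0.0
```

Request:
move_arm:
  moves:
    - [0.04, 0, 0, 0]
    - [0.08, 0, 0, 0]
    - [0.12, 0, 0, 0]
    - [0.16, 0, 0, 0]
    - [0.2, 0, 0, 0]
    - [0.24, 0, 0, 0]
    - [0.28, 0, 0, 0]
    - [0.32, -0.01, 0, 0]
    - [0.36, -0.02, 0, 0]
    - [0.4, -0.025, 0, 0]
    - [0.4, -0.025, 0, 0]
    - [0.4, -0.025, 0, 0]

```text
clock: 22.6
eef_pos: [506.4, 62.7, 154.2]
eef_rot: [3.141, 0.0, 1.572]
wrist_force: [0.4, -1.1, 0.6]
finger_gap: 70.0
finger_force: 0.0
```

```bash
python3 -c "from h import *; look()"
```

```text
22.6 [506.4  62.7 154.2] 69.98349479807173
[[ 530.9 -337.7   63.2   36.6]
 [ 532.5  -18.5   61.8   19.4]
 [ 614.4  -13.    61.1   22.3]
 [ 614.2  186.7   94.8   52.4]
 [ 472.3  187.6   80.4   38.8]]
[[ 531.  -338.    60.5   36.7]
 [ 782.4 -256.1   50.4   26.6]
 [ 482.3 -223.3   65.8   24. ]
 [ 532.5  -13.2   58.3   25.3]
 [ 613.4  -11.5   58.4   25.2]
 [ 422.7   -7.9   58.5   26.7]
 [ 472.1  184.7   78.1   44.3]]
```

Request:
move_arm:
  moves:
    - [0.03, -0.008, 0, 0]
    - [0.065, -0.018, 0, 0]
    - [0.1, -0.028, 0, 0]
    - [0.115, -0.032, 0, 0]
    - [0.122, -0.034, 0, 0]
    - [0.122, -0.034, 0.02, 0]
    - [0.122, -0.034, 0.05, 0]
    - [0.122, -0.034, 0.08, 0]
    - [0.122, -0.034, 0.095, 0]
    - [0.122, -0.034, 0.102, 0]
    - [0.122, -0.034, 0.107, 0]
    - [0.122, -0.034, 0.107, 0]
  jaw: 0.074

```text
clock: 23.9
eef_pos: [472.8, 183.9, 47.1]
eef_rot: [3.141, -0.0, 1.57]
wrist_force: [-0.9, -0.9, 0.2]
finger_gap: 74.0
finger_force: 0.0
```

Request:
move_arm:
  moves:
    - [0, 0, 0, 0]
    - [0, 0, 0, 0]
    - [0, 0, 0, 0]

```text
clock: 24.2
eef_pos: [472.7, 184.4, 47.5]
eef_rot: [3.141, -0.0, 1.571]
wrist_force: [-0.4, -0.0, 0.3]
finger_gap: 74.1
finger_force: 0.0
```

Request:
move_arm:
  moves:
    - [0, 0, 0, 0]
    - [0, 0, 0, 0]
    - [0, 0, 0, 0]
    - [0, 0, 0, 0]
    - [0, 0, 0, 0]
    - [0, 0, 0, 0]
    - [0, 0, 0, 0]
  jaw: 0.03

```text
clock: 24.9
eef_pos: [472.5, 184.3, 47.0]
eef_rot: [3.141, -0.0, 1.571]
wrist_force: [-0.2, 1.0, -0.1]
finger_gap: 51.2
finger_force: 35.0
```

Request:
move_arm:
  moves:
    - [0, 0, -0.005, 0]
    - [0, 0, -0.012, 0]
    - [0, 0, -0.022, 0]
    - [0, 0, -0.036, 0]
    - [0, 0, -0.052, 0]
    - [0, 0, -0.07, 0]
    - [0, 0, -0.085, 0]
    - [0, 0, -0.095, 0]
    - [0, 0, -0.095, 0]
    - [0, 0, -0.095, 0]

```text
clock: 25.9
eef_pos: [472.3, 184.3, 141.7]
eef_rot: [-3.141, 0.0, 1.571]
wrist_force: [0.1, -0.4, -1.4]
finger_gap: 50.9
finger_force: 35.0
```

Request:
move_arm:
  moves:
    - [-0.01, 0, 0, 0]
    - [-0.03, 0.002, 0, 0]
    - [-0.06, 0.005, 0, 0]
    - [-0.09, 0.009, 0, 0]
    - [-0.12, 0.013, 0, 0]
    - [-0.15, 0.017, 0, 0]
    - [-0.18, 0.02, 0, 0]
    - [-0.21, 0.024, 0, 0]
    - [-0.24, 0.027, 0, 0]
    - [-0.27, 0.03, 0, 0]
    - [-0.3, 0.034, 0, 0]
    - [-0.33, 0.037, 0, 0]

```text
clock: 27.1
eef_pos: [508.8, -147.4, 141.2]
eef_rot: [-3.14, -0.0, 1.571]
wrist_force: [-0.1, 0.6, -0.7]
finger_gap: 51.3
finger_force: 35.0
```

Request:
move_arm:
  moves:
    - [-0.03, 0.004, 0, 0]
    - [-0.06, 0.008, 0, 0]
    - [-0.09, 0.012, 0, 0]
    - [-0.12, 0.016, 0, 0]
    - [-0.145, 0.019, 0, 0]
    - [-0.167, 0.021, 0, 0]
    - [-0.182, 0.022, 0, 0]
    - [-0.192, 0.022, 0, 0]
    - [-0.192, 0.022, 0, 0]
    - [-0.192, 0.022, 0, 0]
    - [-0.192, 0.022, 0, 0]
    - [-0.192, 0.022, 0, 0]

```text
clock: 28.3
eef_pos: [531.6, -337.0, 142.1]
eef_rot: [3.141, 0.0, 1.572]
wrist_force: [-0.8, 0.0, -2.0]
finger_gap: 50.9
finger_force: 35.0
```

Request:
move_arm:
  moves:
    - [0, 0, 0.015, 0]
    - [0, 0, 0.035, 0]
    - [0, 0, 0.05, 0]
    - [0, 0, 0.065, 0]
    - [0, 0, 0.077, 0]
    - [0, 0, 0.086, 0]
    - [0, 0, 0.092, 0]
    - [0, 0, 0.096, 0]
    - [0, 0, 0.097, 0]
    - [0, 0, 0.097, 0]

```text
clock: 29.3
eef_pos: [531.6, -337.8, 45.3]
eef_rot: [3.141, 0.0, 1.571]
wrist_force: [0.2, 0.8, -1.0]
finger_gap: 50.7
finger_force: 35.0
```

Request:
move_arm:
  moves:
    - [0, 0, 0.0008, 0]
    - [0, 0, 0.0014, 0]
    - [0, 0, 0.0018, 0]
    - [0, 0, 0.0018, 0]
    - [0, 0, 0.0018, 0]

```text
clock: 29.8
eef_pos: [531.5, -337.7, 43.2]
eef_rot: [3.142, 0.0, 1.571]
wrist_force: [0.5, -0.1, -1.3]
finger_gap: 51.2
finger_force: 35.0
```

Request:
move_arm:
  moves:
    - [0, 0, 0.0004, 0]
    - [0, 0, 0.0007, 0]
    - [0, 0, 0.0007, 0]

```text
clock: 30.1
eef_pos: [531.6, -337.8, 43.0]
eef_rot: [3.141, 0.0, 1.571]
wrist_force: [-1.3, 1.1, 3.8]
finger_gap: 51.0
finger_force: 35.0
```

Contact. Release, then go to bowl4 (613.6,186.6), jaw wider.

Request:
move_arm:
  moves:
    - [0, 0, 0, 0]
    - [0, 0, 0, 0]
    - [0, 0, 0, 0]
    - [0, 0, 0, 0]
    - [0, 0, -0.015, 0]
    - [0, 0, -0.05, 0]
    - [0, 0, -0.09, 0]
    - [0, 0, -0.115, 0]
    - [0, 0, -0.115, 0]
  jaw: 0.078

```text
clock: 31.0
eef_pos: [532.8, -338.6, 162.8]
eef_rot: [3.136, 0.004, 1.571]
wrist_force: [-0.3, -0.1, -0.0]
finger_gap: 78.2
finger_force: 0.0
```

Request:
move_arm:
  moves:
    - [0.04, 0, 0, 0]
    - [0.08, 0, 0, 0]
    - [0.12, 0.01, 0, 0]
    - [0.16, 0.02, 0, 0]
    - [0.2, 0.03, 0, 0]
    - [0.24, 0.035, 0, 0]
    - [0.28, 0.04, 0, 0]
    - [0.32, 0.045, 0, 0]
    - [0.36, 0.05, 0, 0]
    - [0.4, 0.055, 0, 0]
    - [0.4, 0.055, 0, 0]
    - [0.4, 0.055, 0, 0]

```text
clock: 32.2
eef_pos: [586.2, 62.8, 157.1]
eef_rot: [-3.141, 0.0, 1.572]
wrist_force: [-1.1, -0.3, 1.0]
finger_gap: 77.9
finger_force: 0.0
```

```bash
python3 -c "from h import *; look()"
```

```text
32.2 [586.2  62.8 157.1] 77.86976772099764
[[536.  -20.1  60.9  16.4]
 [614.1 -15.8  61.7  18.3]
 [613.9 189.5  94.8  46.9]]
[[ 531.5 -338.6   74.6   41.8]
 [ 779.8 -255.6   49.7   29.9]
 [ 482.5 -223.5   65.8   24.4]
 [ 532.8  -13.3   58.2   26.8]
 [ 613.3  -11.1   58.1   25.1]
 [ 422.4   -7.7   58.1   26.9]]
```

Request:
move_arm:
  moves:
    - [0.03, 0.007, 0, 0]
    - [0.065, 0.015, 0, 0]
    - [0.1, 0.022, 0, 0]
    - [0.117, 0.026, 0, 0]
    - [0.124, 0.0275, 0, 0]
    - [0.124, 0.0275, 0.02, 0]
    - [0.124, 0.0275, 0.045, 0]
    - [0.124, 0.0275, 0.07, 0]
    - [0.124, 0.0275, 0.085, 0]
    - [0.124, 0.0275, 0.092, 0]
    - [0.124, 0.0275, 0.0957, 0]
    - [0.124, 0.0275, 0.0957, 0]
  jaw: 0.082

```text
clock: 33.5
eef_pos: [614.2, 186.1, 62.2]
eef_rot: [3.141, -0.0, 1.571]
wrist_force: [0.9, 0.4, 0.4]
finger_gap: 81.9
finger_force: 0.0
```

Request:
move_arm:
  moves:
    - [0, 0, 0, 0]
    - [0, 0, 0, 0]
    - [0, 0, 0, 0]

```text
clock: 33.8
eef_pos: [614.2, 186.4, 62.3]
eef_rot: [3.141, -0.0, 1.571]
wrist_force: [-0.0, 0.9, 0.6]
finger_gap: 81.9
finger_force: 0.0
```

Request:
move_arm:
  moves:
    - [0, 0, 0.0008, 0]
    - [0, 0, 0.0008, 0]
    - [0, 0, 0.0008, 0]
    - [0, 0, 0.0008, 0]
    - [0, 0, 0.0008, 0]
    - [0, 0, 0.0008, 0]
    - [0, 0, 0.0008, 0]
  jaw: 0.035
  squeeze: 45

```text
clock: 34.5
eef_pos: [614.0, 186.3, 61.0]
eef_rot: [3.142, -0.0, 1.571]
wrist_force: [0.4, -0.2, 0.1]
finger_gap: 58.7
finger_force: 45.0
```

Request:
move_arm:
  moves:
    - [0, 0, -0.005, 0]
    - [0, 0, -0.012, 0]
    - [0, 0, -0.022, 0]
    - [0, 0, -0.036, 0]
    - [0, 0, -0.052, 0]
    - [0, 0, -0.07, 0]
    - [0, 0, -0.085, 0]
    - [0, 0, -0.1, 0]
    - [0, 0, -0.1, 0]
    - [0, 0, -0.1, 0]

```text
clock: 35.5
eef_pos: [613.9, 186.3, 160.8]
eef_rot: [-3.141, 0.0, 1.571]
wrist_force: [0.3, -0.0, -2.8]
finger_gap: 58.6
finger_force: 45.0
```

Request:
move_arm:
  moves:
    - [-0.01, 0, 0, 0]
    - [-0.03, -0.003, 0, 0]
    - [-0.06, -0.008, 0, 0]
    - [-0.09, -0.013, 0, 0]
    - [-0.12, -0.018, 0, 0]
    - [-0.15, -0.023, 0, 0]
    - [-0.18, -0.028, 0, 0]
    - [-0.21, -0.033, 0, 0]
    - [-0.24, -0.038, 0, 0]
    - [-0.27, -0.043, 0, 0]
    - [-0.3, -0.048, 0, 0]
    - [-0.33, -0.053, 0, 0]

```text
clock: 36.7
eef_pos: [559.5, -146.2, 160.5]
eef_rot: [-3.141, -0.0, 1.57]
wrist_force: [0.2, 0.0, -1.7]
finger_gap: 58.8
finger_force: 45.0
```

Request:
move_arm:
  moves:
    - [-0.03, -0.005, 0, 0]
    - [-0.06, -0.01, 0, 0]
    - [-0.09, -0.015, 0, 0]
    - [-0.12, -0.02, 0, 0]
    - [-0.145, -0.024, 0, 0]
    - [-0.167, -0.028, 0, 0]
    - [-0.182, -0.0295, 0, 0]
    - [-0.1945, -0.0295, 0, 0]
    - [-0.1945, -0.0295, 0, 0]
    - [-0.1945, -0.0295, 0, 0]
    - [-0.1945, -0.0295, 0, 0]
    - [-0.1945, -0.0295, 0, 0]

```text
clock: 37.9
eef_pos: [531.7, -337.5, 161.1]
eef_rot: [3.141, 0.0, 1.572]
wrist_force: [-0.7, 0.5, -2.3]
finger_gap: 58.8
finger_force: 45.0
```

Request:
move_arm:
  moves:
    - [0, 0, 0.015, 0]
    - [0, 0, 0.03, 0]
    - [0, 0, 0.045, 0]
    - [0, 0, 0.06, 0]
    - [0, 0, 0.075, 0]
    - [0, 0, 0.086, 0]
    - [0, 0, 0.094, 0]
    - [0, 0, 0.099, 0]
    - [0, 0, 0.102, 0]
    - [0, 0, 0.102, 0]
    - [0, 0, 0.102, 0]

```text
clock: 39.0
eef_pos: [531.7, -338.3, 59.4]
eef_rot: [3.141, 0.0, 1.571]
wrist_force: [0.1, 0.3, -1.4]
finger_gap: 58.6
finger_force: 45.0
```

Request:
move_arm:
  moves:
    - [0, 0, 0.0008, 0]
    - [0, 0, 0.0014, 0]
    - [0, 0, 0.0018, 0]
    - [0, 0, 0.0018, 0]
    - [0, 0, 0.0018, 0]

```text
clock: 39.5
eef_pos: [531.5, -338.2, 57.2]
eef_rot: [3.142, 0.0, 1.571]
wrist_force: [-0.2, -0.0, -2.8]
finger_gap: 59.0
finger_force: 45.0
```

Request:
move_arm:
  moves:
    - [0, 0, 0.0004, 0]
    - [0, 0, 0.0007, 0]
    - [0, 0, 0.0007, 0]

```text
clock: 39.8
eef_pos: [531.6, -338.2, 56.9]
eef_rot: [3.141, 0.0, 1.571]
wrist_force: [-1.3, 0.8, 4.2]
finger_gap: 58.8
finger_force: 45.0
```

Request:
move_arm:
  moves:
    - [0, 0, 0, 0]
    - [0, 0, 0, 0]
    - [0, 0, 0, 0]
    - [0, 0, 0, 0]
    - [0, 0, -0.015, 0]
    - [0, 0, -0.05, 0]
    - [0, 0, -0.085, 0]
    - [0, 0, -0.1, 0]
    - [0, 0, -0.1, 0]
    - [0, 0, -0.1, 0]
  jaw: 0.082

```text
clock: 40.8
eef_pos: [531.1, -337.9, 155.3]
eef_rot: [-3.141, -0.001, 1.571]
wrist_force: [1.0, -0.1, 0.2]
finger_gap: 82.0
finger_force: 0.0
```

Request:
move_arm:
  moves:
    - [0.04, 0, 0, 0]
    - [0.08, 0, 0, 0]
    - [0.12, 0.0, 0, 0]
    - [0.16, 0.0, 0, 0]
    - [0.19, 0.0, 0, 0]
    - [0.21, 0.0, 0, 0]
    - [0.21, 0.0, 0, 0]
    - [0.21, 0.0, 0, 0]
  jaw: 0.054

```text
clock: 41.6
eef_pos: [531.0, -128.3, 155.2]
eef_rot: [-3.14, -0.0, 1.571]
wrist_force: [-0.8, -0.2, -0.7]
finger_gap: 54.0
finger_force: 0.0
```

```bash
python3 -c "from h import *; look()"
```

```text
41.6 [ 531.  -128.3  155.2] 54.03160158012799
[[ 530.8 -337.8   91.1   49.4]
 [ 532.5  -13.5   61.2   24.9]
 [ 613.6  -11.7   61.5   23.6]
 [ 422.7   -8.3   61.1   24.2]]
[[ 531.7 -338.9   88.6   52.1]
 [ 780.8 -256.1   50.6   30.9]
 [ 482.8 -223.2   66.    25.6]
 [ 532.3  -13.    58.1   25.1]
 [ 613.4  -11.2   58.2   24.5]
 [ 421.9   -7.6   57.9   26.3]]
```

Bowls are nested, with the top at 92 mm as expected. Next is spare A (532.4,-13.2), which goes to cell2.

Request:
move_arm:
  moves:
    - [0.03, 0.001, 0, 0]
    - [0.07, 0.001, 0, 0]
    - [0.1, 0.001, 0, 0]
    - [0.115, 0.0014, 0, 0]
    - [0.115, 0.0014, 0.02, 0]
    - [0.115, 0.0014, 0.055, 0]
    - [0.115, 0.0014, 0.09, 0]
    - [0.115, 0.0014, 0.112, 0]
    - [0.115, 0.0014, 0.122, 0]
    - [0.115, 0.0014, 0.1275, 0]
    - [0.115, 0.0014, 0.1275, 0]
    - [0.115, 0.0014, 0.1275, 0]

```text
clock: 42.9
eef_pos: [533.5, -13.4, 30.0]
eef_rot: [3.14, 0.0, 1.571]
wrist_force: [0.2, -0.7, -0.9]
finger_gap: 53.7
finger_force: 0.0
```

Request:
move_arm:
  moves:
    - [0, 0, 0, 0]
    - [0, 0, 0, 0]
    - [0, 0, 0, 0]

```text
clock: 43.2
eef_pos: [533.1, -13.2, 29.4]
eef_rot: [3.141, 0.0, 1.571]
wrist_force: [-0.4, 0.2, -0.5]
finger_gap: 53.7
finger_force: 0.0
```

Still 2 mm high; I'll go down 1.8 mm and close.

Request:
move_arm:
  moves:
    - [0, -0.0006, 0.0018, 0]
    - [0, -0.0006, 0.0018, 0]
    - [0, -0.0006, 0.0018, 0]

```text
clock: 43.5
eef_pos: [532.2, -13.2, 27.1]
eef_rot: [-3.141, 0.0, 1.571]
wrist_force: [-0.5, -0.4, -0.1]
finger_gap: 54.0
finger_force: 0.0
```

Request:
move_arm:
  moves:
    - [0, 0, 0, 0]
    - [0, 0, 0, 0]
    - [0, 0, 0, 0]
    - [0, 0, 0, 0]
    - [0, 0, 0, 0]
    - [0, 0, 0, 0]
  jaw: 0.02
  squeeze: 35

```text
clock: 44.1
eef_pos: [532.3, -13.2, 27.2]
eef_rot: [3.141, -0.0, 1.571]
wrist_force: [0.5, -0.4, -1.1]
finger_gap: 33.3
finger_force: 35.0
```

Request:
move_arm:
  moves:
    - [0, 0, -0.005, 0]
    - [0, 0, -0.012, 0]
    - [0, 0, -0.022, 0]
    - [0, 0, -0.036, 0]
    - [0, 0, -0.052, 0]
    - [0, 0, -0.07, 0]
    - [0, 0, -0.085, 0]
    - [0, 0, -0.095, 0]
    - [0, 0, -0.095, 0]
    - [0, 0, -0.095, 0]

```text
clock: 45.1
eef_pos: [532.1, -13.2, 122.0]
eef_rot: [-3.141, 0.0, 1.571]
wrist_force: [0.2, 1.0, -1.8]
finger_gap: 32.9
finger_force: 35.0
```

Request:
move_arm:
  moves:
    - [-0.01, 0, 0, 0]
    - [-0.03, 0.003, 0, 0]
    - [-0.06, 0.007, 0, 0]
    - [-0.09, 0.011, 0, 0]
    - [-0.12, 0.015, 0, 0]
    - [-0.15, 0.019, 0, 0]
    - [-0.175, 0.023, 0, 0]
    - [-0.192, 0.026, 0, 0]
    - [-0.201, 0.026, 0, 0]
    - [-0.201, 0.026, 0, 0]
    - [-0.201, 0.026, 0, 0]
    - [-0.201, 0.026, 0, 0]

```text
clock: 46.3
eef_pos: [558.3, -213.3, 122.2]
eef_rot: [-3.142, -0.0, 1.572]
wrist_force: [-0.3, 0.5, -1.3]
finger_gap: 32.9
finger_force: 35.0
```

Request:
move_arm:
  moves:
    - [0, 0, 0.015, 0]
    - [0, 0, 0.03, 0]
    - [0, 0, 0.045, 0]
    - [0, 0, 0.058, 0]
    - [0, 0, 0.068, 0]
    - [0, 0, 0.076, 0]
    - [0, 0, 0.081, 0]
    - [0, 0, 0.084, 0]
    - [0, 0, 0.084, 0]
    - [0, 0, 0.084, 0]

```text
clock: 47.3
eef_pos: [558.5, -214.3, 38.6]
eef_rot: [3.141, 0.0, 1.571]
wrist_force: [0.9, 0.2, -1.0]
finger_gap: 32.5
finger_force: 35.0
```

Request:
move_arm:
  moves:
    - [0, 0, 0.001, 0]
    - [0, 0, 0.002, 0]
    - [0, 0, 0.0028, 0]
    - [0, 0, 0.0032, 0]
    - [0, 0, 0.0034, 0]
    - [0, 0, 0.0034, 0]

```text
clock: 47.9
eef_pos: [558.4, -214.2, 35.1]
eef_rot: [3.141, 0.0, 1.571]
wrist_force: [-0.5, 0.6, 3.4]
finger_gap: 32.6
finger_force: 35.0
```

Request:
move_arm:
  moves:
    - [0, 0, 0, 0]
    - [0, 0, 0, 0]
    - [0, 0, 0, 0]
    - [0, 0, 0, 0]
    - [0, 0, -0.015, 0]
    - [0, 0, -0.05, 0]
    - [0, 0, -0.085, 0]
    - [0, 0, -0.1, 0]
    - [0, 0, -0.1, 0]
    - [0, 0, -0.1, 0]
  jaw: 0.05

```text
clock: 48.9
eef_pos: [558.1, -214.1, 134.6]
eef_rot: [-3.141, 0.0, 1.571]
wrist_force: [0.5, -0.2, -1.0]
finger_gap: 49.7
finger_force: 0.0
```

Request:
move_arm:
  moves:
    - [0.03, 0.008, 0, 0]
    - [0.065, 0.018, 0, 0]
    - [0.1, 0.027, 0, 0]
    - [0.135, 0.036, 0, 0]
    - [0.165, 0.045, 0, 0]
    - [0.19, 0.052, 0, 0]
    - [0.203, 0.055, 0, 0]
    - [0.203, 0.055, 0, 0]
    - [0.203, 0.055, 0, 0]
    - [0.203, 0.055, 0, 0]

```text
clock: 49.9
eef_pos: [613.0, -12.4, 134.6]
eef_rot: [-3.141, 0.0, 1.57]
wrist_force: [0.3, -0.4, -0.5]
finger_gap: 49.9
finger_force: 0.0
```

```bash
python3 -c "from h import *; look()"
```

```text
49.9 [613.  -12.4 134.6] 49.94371073049995
[[ 531.  -337.5   91.1   47.2]]
[[ 531.5 -338.9   88.6   52.2]
 [ 780.7 -256.    50.7   30.1]
 [ 482.7 -223.2   66.    24.7]
 [ 558.  -214.5   65.8   24.7]
 [ 613.6  -11.3   58.3   24.1]
 [ 422.1   -7.7   58.    27.8]]
```

Request:
move_arm:
  moves:
    - [0.0007, 0, 0.02, 0]
    - [0.0007, 0, 0.05, 0]
    - [0.0007, 0, 0.08, 0]
    - [0.0007, 0, 0.095, 0]
    - [0.0007, 0, 0.103, 0]
    - [0.0007, 0, 0.107, 0]
    - [0.0007, 0, 0.107, 0]
    - [0.0007, 0, 0.107, 0]
    - [0.0007, 0, 0.107, 0]

```text
clock: 50.9
eef_pos: [613.7, -10.5, 28.7]
eef_rot: [3.14, 0.0, 1.571]
wrist_force: [-0.4, 0.5, 0.3]
finger_gap: 50.1
finger_force: 0.0
```

Request:
move_arm:
  moves:
    - [-0.0006, 0, 0.001, 0]
    - [-0.0006, 0, 0.001, 0]

```text
clock: 51.1
eef_pos: [613.3, -11.1, 26.9]
eef_rot: [3.141, 0.0, 1.571]
wrist_force: [0.3, -0.4, 0.2]
finger_gap: 49.8
finger_force: 0.0
```

Request:
move_arm:
  moves:
    - [0, 0, 0, 0]
    - [0, 0, 0, 0]
    - [0, 0, 0, 0]
    - [0, 0, 0, 0]
    - [0, 0, 0, 0]
    - [0, 0, 0, 0]
  jaw: 0.02

```text
clock: 51.7
eef_pos: [613.3, -11.1, 26.8]
eef_rot: [3.142, 0.0, 1.571]
wrist_force: [-0.3, -0.1, 0.3]
finger_gap: 32.8
finger_force: 35.0
```

Request:
move_arm:
  moves:
    - [0, 0, -0.005, 0]
    - [0, 0, -0.012, 0]
    - [0, 0, -0.022, 0]
    - [0, 0, -0.036, 0]
    - [0, 0, -0.052, 0]
    - [0, 0, -0.07, 0]
    - [0, 0, -0.085, 0]
    - [0, 0, -0.095, 0]
    - [0, 0, -0.095, 0]
    - [0, 0, -0.095, 0]

```text
clock: 52.7
eef_pos: [613.1, -11.1, 121.4]
eef_rot: [-3.141, -0.0, 1.571]
wrist_force: [-0.2, 0.4, -1.6]
finger_gap: 32.8
finger_force: 35.0
```

Request:
move_arm:
  moves:
    - [-0.008, -0.004, 0, 0]
    - [-0.025, -0.012, 0, 0]
    - [-0.045, -0.022, 0, 0]
    - [-0.068, -0.034, 0, 0]
    - [-0.09, -0.045, 0, 0]
    - [-0.11, -0.055, 0, 0]
    - [-0.122, -0.06, 0, 0]
    - [-0.127, -0.063, 0, 0]
    - [-0.127, -0.063, 0, 0]
    - [-0.127, -0.063, 0, 0]
    - [-0.127, -0.063, 0, 0]

```text
clock: 53.8
eef_pos: [550.5, -137.4, 121.7]
eef_rot: [-3.142, -0.0, 1.572]
wrist_force: [0.0, 1.1, -0.8]
finger_gap: 33.0
finger_force: 35.0
```

Request:
move_arm:
  moves:
    - [0, 0, 0.015, 0]
    - [0, 0, 0.03, 0]
    - [0, 0, 0.045, 0]
    - [0, 0, 0.058, 0]
    - [0, 0, 0.068, 0]
    - [0, 0, 0.076, 0]
    - [0, 0, 0.081, 0]
    - [0, 0, 0.084, 0]
    - [0, 0, 0.084, 0]
    - [0, 0, 0.084, 0]

```text
clock: 54.8
eef_pos: [550.5, -138.2, 38.1]
eef_rot: [3.141, 0.0, 1.571]
wrist_force: [0.6, 0.0, -0.9]
finger_gap: 32.8
finger_force: 35.0
```

Request:
move_arm:
  moves:
    - [0, 0, 0.001, 0]
    - [0, 0, 0.002, 0]
    - [0, 0, 0.0028, 0]
    - [0, 0, 0.0032, 0]
    - [0, 0, 0.0034, 0]
    - [0, 0, 0.0034, 0]

```text
clock: 55.4
eef_pos: [550.4, -138.1, 34.6]
eef_rot: [3.141, 0.0, 1.571]
wrist_force: [-0.1, 0.5, 4.2]
finger_gap: 32.7
finger_force: 35.0
```

Request:
move_arm:
  moves:
    - [0, 0, 0, 0]
    - [0, 0, 0, 0]
    - [0, 0, 0, 0]
    - [0, 0, 0, 0]
    - [0, 0, -0.015, 0]
    - [0, 0, -0.05, 0]
    - [0, 0, -0.085, 0]
    - [0, 0, -0.1, 0]
    - [0, 0, -0.1, 0]
    - [0, 0, -0.1, 0]
  jaw: 0.05

```text
clock: 56.4
eef_pos: [550.1, -138.0, 134.3]
eef_rot: [-3.142, -0.0, 1.571]
wrist_force: [-0.2, -0.4, 0.5]
finger_gap: 50.3
finger_force: 0.0
```

Request:
move_arm:
  moves:
    - [0.02, -0.02, 0, 0]
    - [0.045, -0.045, 0, 0]
    - [0.07, -0.07, 0, 0]
    - [0.095, -0.093, 0, 0]
    - [0.115, -0.113, 0, 0]
    - [0.126, -0.125, 0, 0]
    - [0.13, -0.128, 0, 0]
    - [0.13, -0.128, 0, 0]
    - [0.13, -0.128, 0, 0]
    - [0.13, -0.128, 0, 0]

```text
clock: 57.4
eef_pos: [422.6, -8.6, 134.0]
eef_rot: [-3.141, 0.0, 1.57]
wrist_force: [0.4, -0.0, -0.0]
finger_gap: 50.0
finger_force: 0.0
```

```bash
python3 -c "from h import *; look()"
```

```text
57.4 [422.6  -8.6 134. ] 50.04092804065913
[[ 530.9 -337.9   91.2   51.9]
 [ 483.5 -223.6   69.5   23.9]
 [ 558.3 -214.4   69.    25.5]
 [ 550.1 -138.5   69.7   23.9]]
[[ 531.8 -338.9   88.7   52.2]
 [ 780.5 -256.3   50.9   30. ]
 [ 482.7 -223.2   65.9   25.2]
 [ 558.  -214.5   66.1   24.9]
 [ 549.9 -139.    66.3   27.7]
 [ 422.5   -7.8   58.3   25.8]]
```

Request:
move_arm:
  moves:
    - [0.0003, 0, 0.02, 0]
    - [0.0003, 0, 0.05, 0]
    - [0.0003, 0, 0.08, 0]
    - [0.0003, 0, 0.095, 0]
    - [0.0003, 0, 0.103, 0]
    - [0.0003, 0, 0.107, 0]
    - [0.0003, 0, 0.107, 0]
    - [0.0003, 0, 0.107, 0]
    - [0.0003, 0, 0.107, 0]
    - [0.0003, 0, 0.107, 0]

```text
clock: 58.5
eef_pos: [422.6, -7.8, 27.8]
eef_rot: [3.141, 0.0, 1.571]
wrist_force: [0.1, 0.0, -1.0]
finger_gap: 50.0
finger_force: 0.0
```

Request:
move_arm:
  moves:
    - [0, 0, 0.0005, 0]
    - [0, 0, 0.0005, 0]
    - [0, 0, 0.0005, 0]
    - [0, 0, 0.0005, 0]
    - [0, 0, 0.0005, 0]
    - [0, 0, 0.0005, 0]
  jaw: 0.02

```text
clock: 59.1
eef_pos: [422.3, -7.8, 26.9]
eef_rot: [3.142, 0.0, 1.571]
wrist_force: [-0.4, -0.0, 1.1]
finger_gap: 32.7
finger_force: 35.0
```

Request:
move_arm:
  moves:
    - [0, 0, -0.005, 0]
    - [0, 0, -0.012, 0]
    - [0, 0, -0.022, 0]
    - [0, 0, -0.036, 0]
    - [0, 0, -0.052, 0]
    - [0, 0, -0.07, 0]
    - [0, 0, -0.085, 0]
    - [0, 0, -0.095, 0]
    - [0, 0, -0.095, 0]
    - [0, 0, -0.095, 0]

```text
clock: 60.1
eef_pos: [422.1, -7.8, 121.6]
eef_rot: [-3.141, 0.0, 1.571]
wrist_force: [0.1, 0.8, -0.8]
finger_gap: 32.8
finger_force: 35.0
```

Request:
move_arm:
  moves:
    - [-0.008, 0.003, 0, 0]
    - [-0.025, 0.008, 0, 0]
    - [-0.05, 0.016, 0, 0]
    - [-0.075, 0.025, 0, 0]
    - [-0.1, 0.034, 0, 0]
    - [-0.12, 0.042, 0, 0]
    - [-0.133, 0.047, 0, 0]
    - [-0.1385, 0.0485, 0, 0]
    - [-0.1385, 0.0485, 0, 0]
    - [-0.1385, 0.0485, 0, 0]
    - [-0.1385, 0.0485, 0, 0]

```text
clock: 61.2
eef_pos: [470.6, -145.6, 121.9]
eef_rot: [3.142, -0.0, 1.572]
wrist_force: [-0.0, -0.4, -1.2]
finger_gap: 32.8
finger_force: 35.0
```

Request:
move_arm:
  moves:
    - [0, 0, 0.015, 0]
    - [0, 0, 0.03, 0]
    - [0, 0, 0.045, 0]
    - [0, 0, 0.058, 0]
    - [0, 0, 0.068, 0]
    - [0, 0, 0.076, 0]
    - [0, 0, 0.081, 0]
    - [0, 0, 0.084, 0]
    - [0, 0, 0.084, 0]
    - [0, 0, 0.084, 0]

```text
clock: 62.2
eef_pos: [471.0, -146.4, 38.2]
eef_rot: [3.141, 0.0, 1.571]
wrist_force: [-0.5, 0.1, -0.7]
finger_gap: 32.7
finger_force: 35.0
```

Request:
move_arm:
  moves:
    - [0, 0, 0.001, 0]
    - [0, 0, 0.002, 0]
    - [0, 0, 0.0028, 0]
    - [0, 0, 0.0032, 0]
    - [0, 0, 0.0034, 0]
    - [0, 0, 0.0034, 0]

```text
clock: 62.8
eef_pos: [471.0, -146.3, 34.8]
eef_rot: [3.141, 0.0, 1.571]
wrist_force: [-0.5, 0.1, 4.8]
finger_gap: 32.8
finger_force: 35.0
```

Contact. Release, lift and withdraw to the left.

Request:
move_arm:
  moves:
    - [0, 0, 0, 0]
    - [0, 0, 0, 0]
    - [0, 0, 0, 0]
    - [0, 0, 0, 0]
    - [0, 0, -0.015, 0]
    - [0, 0, -0.05, 0]
    - [0, 0, -0.085, 0]
    - [0, 0, -0.11, 0]
    - [0, 0, -0.12, 0]
    - [0, 0, -0.12, 0]
  jaw: 0.05

```text
clock: 63.8
eef_pos: [471.1, -146.4, 155.0]
eef_rot: [3.14, 0.001, 1.571]
wrist_force: [1.1, -1.1, -0.8]
finger_gap: 49.9
finger_force: 0.0
```

Request:
move_arm:
  moves:
    - [0.04, 0, 0, 0]
    - [0.08, 0, 0, 0]
    - [0.12, 0, 0, 0]
    - [0.16, 0, 0, 0]
    - [0.2, 0, 0, 0]
    - [0.24, 0, 0, 0]
    - [0.27, 0, 0, 0]
    - [0.29, 0, 0, 0]
    - [0.3, 0, 0, 0]
    - [0.3, 0, 0, 0]
    - [0.3, 0, 0, 0]
    - [0.3, 0, 0, 0]

```text
clock: 65.0
eef_pos: [470.8, 152.8, 154.2]
eef_rot: [-3.141, 0.0, 1.57]
wrist_force: [-0.1, -0.1, -0.4]
finger_gap: 49.8
finger_force: 0.0
```

```bash
python3 - <<'E'
from h import *
look(); c,K=cam('scene'); cv2.imwrite('pics/end.png',c['frame'])
E
```

```text
65.0 [470.8 152.8 154.2] 49.822861992470635
[[ 530.8 -337.9   91.3   52.5]
 [ 483.  -223.7   68.8   24.1]
 [ 558.4 -214.3   69.1   24.6]
 [ 470.6 -146.5   68.9   24.7]
 [ 550.2 -138.5   69.1   23.7]]
[[ 531.7 -338.8   88.6   52.3]
 [ 778.7 -255.9   50.5   34.2]
 [ 482.7 -223.3   66.1   26.5]
 [ 557.7 -214.4   66.    24.4]
 [ 470.2 -146.3   66.    25.7]
 [ 549.8 -139.1   66.4   27.1]]
```

View pics/end.png

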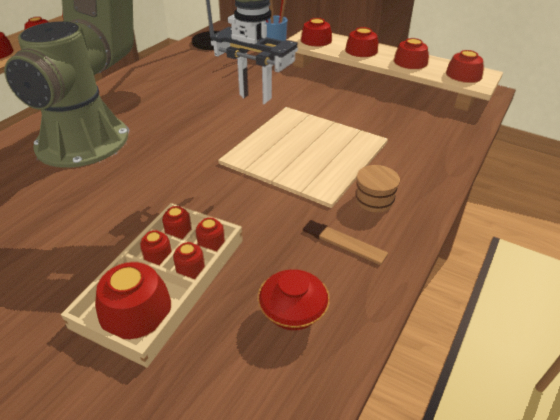

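The nest stands in the bay (126,282), and a cup stands in each of the four cells: (155,241), (176,214), (188,250) and (209,228). The bystanders are untouched.

```bash
python3 -c "from cell import manip; print(manip.sign_off())"
```

```text
the job is handed in; nothing more can be done
None
```

The order is packed and handed in at about 65 s: all four bowls are nested in the bay, each of the four cells holds a cup, no spare is left over, and the bystanders were not touched; the sign-off returned no verdict.

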